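Advance the striking clock to the hour

TASK

Set the striking clock lying face up on the bench: with a fingertip push its long minute hand clockwise, round the minute track, to the blue half-hour mark, let it rest there for two seconds while the clock strikes, then push it on clockwise to the red twelve o'clock mark and leave it there, each time within a minute of the mark. Never push the hand backwards, touch the clock lightly, do not lift or shift it, and leave the loupe, the jar and the brass barrel alone.

Things in the scene. Friction and masses are not known exactly. Their poses are not given: they have to be found in the camera images.
- clock: Striking clock lying loose, face up, about 1 kg: brass drum 200 mm across with a flat rimless white dial 40 mm above the bench; a 10 mm spindle rises from its centre to 62 mm. Origin: centre of its underside; x points from the centre to the red twelve mark, z up. Flat minute marks 72 to 94 mm from the centre. A black hour hand (44 mm long, 5 to 7 mm above the dial) follows by gearing; ignore it.
- minute_hand (a joint): Minute hand angle, rad, clockwise from above: 0 at red twelve, 3.14 at blue half hour, 6.28 at red again; a minute is 0.105. Starts at 0.7 to 2.3, stops at 7.5. Black bar 6 x 6 mm, 84 mm long from the spindle plus 20 mm tail; underside 54 mm, top 60 mm above the bench, 14 mm of free space below it. Needs about 0.4 N at its end and stays where left, with no spring-back.
- minute_tip (a point): End of the minute hand, on its centre line, 84 mm from the spindle and 57 mm above the bench.
- twelve (a point): Middle of the red twelve o'clock bar (22 x 9 mm) on the dial, 83 mm from the centre.
- six (a point): Middle of the blue half-hour bar (22 x 9 mm) on the dial, 83 mm from the centre, straight across from twelve.
- loupe: Bystander: black eye loupe standing on the bench, 42 mm across, 42 mm high. Origin: centre of its underside.
- jar: Bystander: small glass jar with a red cap, 36 mm across, 45 mm high. Origin: centre of its underside.
- barrel: Bystander: round brass spring barrel, 40 mm across, 27 mm high with its stub. Origin: centre of its underside.
Things that resemble listed ones, but are neither listed nor needed, are in the scene too. What is meant by the clock is not orange, and is the smaller of those in its own colour.

How it is judged:
By the outcome, as a careful person would: the job done as asked, in the order asked, and still so for the second after the job is handed in, with the robot touching nothing.
It also fails if it takes over 59 s, if anything falls off the work surface, if the arm or the gripper's body presses on something with over 40 N, if the wrist force passes 120 N, or if a joint passes its speed limit or range.

ROBOT

A 6-joint arm with a two-finger parallel gripper is mounted at the origin on the work surface. World frame = base frame: x ahead of the robot, y to its left, z up, the work surface at z = 0. Lengths are in m, angles in rad, forces in N, time in s.
With the tool pointing down it reaches from about 0.3 to 0.875 m from the base axis. Payload 6.4 kg.
Tool frame: the origin (TCP) lies between the finger pads; the fingertips stand 22 mm ahead of it and the grasp point (between the pads) lies 3 mm ahead of it; z points along the fingers, y is the line along which they close (so a half turn about z gives the same grasp; the last joint's range is limited). The gripper opens to 85 mm and grips with 20 to 120 N. Pads are 22 mm wide; open, the fingers measure 114 mm over their backs; the gripper's body (76 mm by 85 mm) begins 54 mm behind the grasp point. The pads swing forward as they close: fully open they stand 13 mm farther back than shut.
Start: joints at [0.984, 0.181, 1.607, -0, 1.354, -0.206], TCP at [0.214, 0.534, 0.253] pointing down, gripper open.
Joint ranges: [-2.99, 2.99], [-0.89, 2.07], [0.3, 2.58], [-1.14, 4.28], [0, 2.63], [-3.12, 3.12]. Speed limits (rad/s): [2.57, 2.57, 3.01, 3.14, 3.14, 3.14].

INTERFACE

Orientations are given as a unit quaternion [w, x, y, z].
In Python, from bench import ctrl, imaging, workorder gives the robot as it stands.
- The arm moves only by the shell command python3 -m pendant 'ROWS' [OPENING]. ROWS is JSON, a list of rows, each a list of 4 numbers: the shift along the tool's x, y, z in cm, then the turn about the tool's z in degrees. In form: [[dx, dy, dz, roll], ...]. A call has 1 to 12 rows; each row is the pose to reach, as a shift and turn from the pose commanded when the call began, along the tool's axes at that moment; what a row does not reach only later rows make up. A row lasts 1/12 s, in which the tool goes at most 41.7 mm and 7.16 degrees, less where a joint would pass 70% of its speed; a pose out of reach is approached as far as the arm can. A call with a gripper value outside its range is refused whole. OPENING is the opening, from 0 (shut) to 1 (fully open), set as the call begins (- or left out, the last holds). The fingers move at their own pace and stop on an object; the grip force is fixed at half the most. Time passes only in rows, so rows that repeat a pose let the fingers close. It gives the time, the measured TCP pose, the force, the opening and the grip force at its end, in the units of the state.
- ctrl.get_obs(): the state, without advancing time (a new reading comes with each control period).
- imaging.camera(name): name is "side" or "top"; returns the picture (480x640x3 uint8, red, green, blue); there is no depth.
- imaging.camera_info(name): a dict with "K" (3x3 intrinsics, pixels), "T" (4x4, takes a point from camera to world coordinates). Camera axes: x right, y up, looking along -z (the intrinsics and any distortion apply to the point x, -y, -z); pixel columns grow to the right and rows downward; lengths in m; the calibration is good to about 2 mm. A picture is of the moment at which its call begins. camera_info takes no time and is no camera call.
- workorder.hand_in(): hands the job in; it is judged then, once.
The state is a dict: "time_s": time; "q": joint angles; "dq": joint speeds; "joint_efforts": joint torques, N m; "eef_pos": TCP position; "eef_rot": TCP orientation; "wrist_force": force on the tool from outside, world axes, zero at the start; "torque": the same for the moment, N m; "opening": opening from 0.0 (shut) to 1.0 (fully open); "grasp_force": force on a finger pad.
Only numpy, scipy, OpenCV 4.12 (cv2) and the standard library are available. Lean on these libraries where they do the work, as an engineer would, in place of code of your own. Each camera call takes 0.05 s, during which the arm holds its last target. There are 200 camera calls.

## Working session

There is one attempt and no reset: what is moved stays moved. The work goes in short steps, Python scripts to look and compute and a shell command to move; the robot and the scene stay as the last step left them, time stands still between calls to the robot, and variables do not carry over. Pictures are saved under pics/ and viewed, at most 10 in all, crops included, and the job is handed in when it is done.

```bash
mkdir -p pics; ls
python3 - <<'E'
from bench import ctrl, imaging, workorder
import cv2
for n in("top","side"):
    cv2.imwrite(f"pics/{n}0.png",imaging.camera(n)[:,:,::-1])
    print(imaging.camera_info(n))
print(ctrl.get_obs())
E
```

```text
pics
{'K': array([[464.59571561,   0.        , 316.77001773],
       [  0.        , 464.59571561, 234.57506358],
       [  0.        ,   0.        ,   1.        ]]), 'T': array([[ 7.43838949e-04,  9.97492832e-01, -7.07636707e-02,
         3.80071610e-01],
       [-9.99932310e-01,  1.56358066e-03,  1.15295305e-02,
         6.38058226e-02],
       [ 1.16112688e-02,  7.07503046e-02,  9.97426475e-01,
         9.94526443e-01],
       [ 0.00000000e+00,  0.00000000e+00,  0.00000000e+00,
         1.00000000e+00]])}
{'K': array([[466.36830198,   0.        , 313.58242399],
       [  0.        , 466.36830198, 237.19315061],
       [  0.        ,   0.        ,   1.        ]]), 'T': array([[-0.98458334,  0.09744209, -0.14526072,  0.36692702],
       [-0.1745205 , -0.49142944,  0.85325242,  0.74470101],
       [ 0.01175731,  0.8654491 ,  0.50085889,  0.47494941],
       [ 0.        ,  0.        ,  0.        ,  1.        ]])}
{'time_s': 0.1, 'q': array([ 9.83732704e-01,  1.81494817e-01,  1.60790492e+00, -7.72280967e-06,
        1.35381174e+00, -2.06352950e-01]), 'dq': array([ 8.26047002e-05,  1.05338843e-03, -4.02305574e-03,  9.25624289e-04,
       -9.56927590e-04,  1.57271886e-04]), 'joint_efforts': array([ 5.05885346e-04, -4.45879412e+01, -3.52238846e+01, -2.18817195e-04,
        4.22693571e-03,  1.03059807e-05]), 'eef_pos': array([0.21340898, 0.53342821, 0.25245993]), 'eef_rot': array([-3.09266461e-04,  1.89206943e-01,  9.81936901e-01, -7.48007352e-04]), 'wrist_force': array([ 0.67046693,  0.0069119 , -0.32198733]), 'torque': array([-0.01955322,  0.05261953, -0.01430533]), 'grasp_force': 0.0, 'opening': 1.0024617544808145}
```

View pics/top0.png

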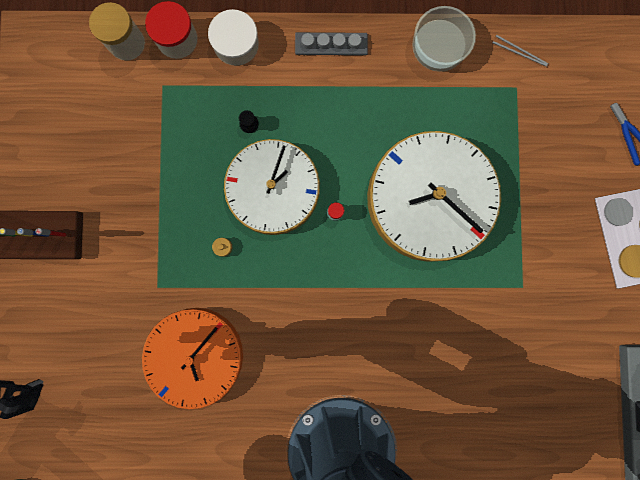

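View pics/side0.png

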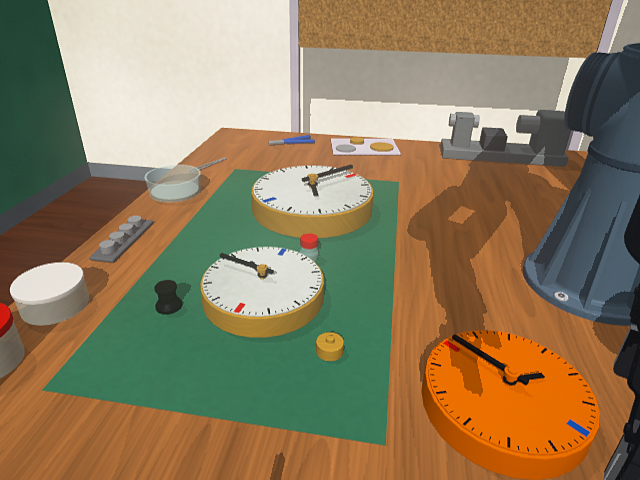

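The pictures show the target, the smaller white clock, at about (271,185) in the top view. Its red mark is at (232,180), its blue mark at (311,191) and the minute tip at (284,147). The loupe is at (247,122), the jar at (336,211) and the barrel at (221,247).

```bash
cat > h.py <<'E'
import numpy as np, cv2
from bench import ctrl, imaging
def ray(n,uv,z):
    i=imaging.camera_info(n);K,T=i["K"],i["T"]
    d=T[:3,:3]@np.array([(uv[0]-K[0,2])/K[0,0],-(uv[1]-K[1,2])/K[1,1],-1])
    o=T[:3,3]; return (o+d*(z-o[2])/d[2])[:2]
def proj(n,p):
    i=imaging.camera_info(n);K,T=i["K"],i["T"]
    c=T[:3,:3].T@(np.array(p)-T[:3,3]); return np.array([K[0,2]+K[0,0]*c[0]/-c[2],K[1,2]+K[1,1]*c[1]/c[2]])
def cen(im,box,f):
    x0,y0,x1,y1=box; r,g,b=[im[y0:y1,x0:x1,k].astype(int) for k in range(3)]
    m=f(r,g,b); v,u=np.nonzero(m); return np.array([u.mean()+x0,v.mean()+y0]),len(u)
RED=lambda r,g,b:(r>150)&(g<90)&(b<90)
BLUE=lambda r,g,b:(b>130)&(r<90)
E
python3 - <<'E'
from h import *
for n,br,bb in(("top",(224,170,242,192),(302,182,322,200)),("side",(228,296,250,318),(272,244,292,260))):
    im=imaging.camera(n)
    r,nr=cen(im,br,RED); b,nb=cen(im,bb,BLUE)
    R,B=ray(n,r,.04),ray(n,b,.04)
    print(n,r,nr,b,nb,R,B,(R+B)/2,np.linalg.norm(R-B),np.arctan2(*(R-B)[::-1]))
for n,t in(("top",(284,147)),("side",(221,256))): print(n,ray(n,t,.057))
print([ray("top",p,z) for p,z in(((248,120),.042),((336,210),.045),((221,247),.027))])
im=imaging.camera("top")
cv2.imwrite("pics/c1.png",cv2.resize(im[125:245,205:365,::-1],None,fx=5,fy=5,interpolation=cv2.INTER_CUBIC))
E
```

```text
top [231.48837209 179.04651163] 43 [310.66666667 191.21428571] 42 [0.56291316 0.22965669] [0.53789502 0.06549378] [0.55040409 0.14757524] 0.16605832802430595 1.4195617216362095
side [239.16326531 307.24489796] 49 [281.75862069 251.37931034] 29 [0.56472109 0.22804792] [0.53949605 0.0639262 ] [0.55210857 0.14598706] 0.16604891848114808 1.4182925723348827
top [0.6263601  0.12024812]
side [0.62851851 0.12426272]
[array([0.68731018, 0.19660611]), array([0.49819549, 0.01329447]), array([0.42250611, 0.25171729])]
```

View pics/c1.png

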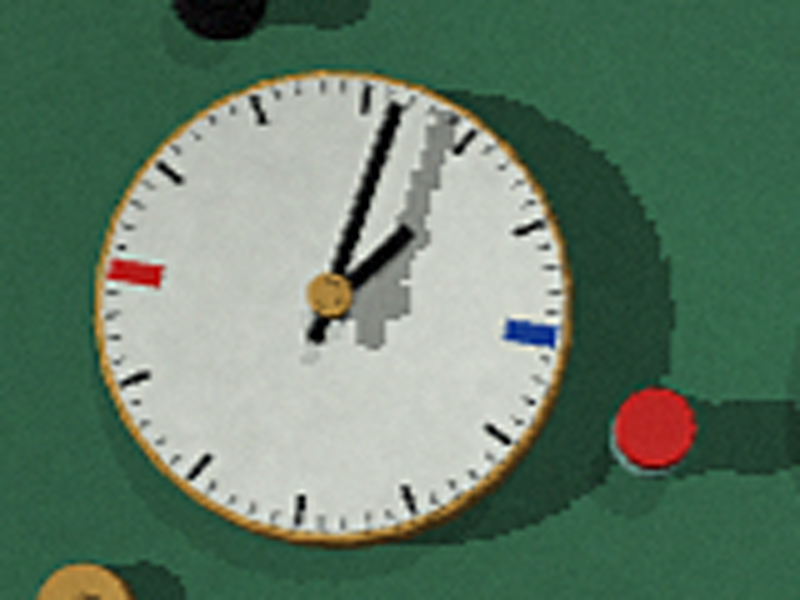

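```bash
cat >> h.py <<'E'
C=np.array([.5512,.1468]); A0=1.419
def pose(a,off,r=.072,z=.070):
    "TCP with finger centre off behind hand line a; tool x along clockwise tangent"
    th=A0-a; u=np.array([np.cos(th),np.sin(th)]); t=np.array([u[1],-u[0]])
    return np.r_[C+r*u-off*t,z], np.arctan2(t[1],t[0])
def rows(*ps):
    o=ctrl.get_obs(); w,x,y,z=o["eef_rot"]; p=o["eef_pos"]
    from scipy.spatial.transform import Rotation as Ro
    R=Ro.from_quat([x,y,z,w]).as_matrix(); f=np.arctan2(R[1,0],R[0,0])
    print("t",o["time_s"],"p",p.round(4),"q6",o["q"][5].round(3),"F",o["wrist_force"].round(2),"tilt",R[:2,2].round(4))
    out=[]
    for q,yaw in ps:
        d=R.T@(q-p)*100; roll=-np.degrees((yaw-f+np.pi)%(2*np.pi)-np.pi)
        out.append([round(float(v),2) for v in (*d,roll)])
    print(out)
E
python3 -c "
from h import *
rows(pose(1.75,.034,z=.15))"
```

```text
t 0.25 p [0.2136 0.5336 0.2529] q6 -0.206 F [-0.01 -0.33  0.26] tilt [-0.0005 -0.0007]
[[-52.75, -19.6, 10.29, -92.85]]
```

```bash
python3 -m pendant '[[-2,-0.8,0,-4],[-5,-1.9,0,-10],[-9,-3.3,0,-16],[-13,-4.8,0,-23],[-17,-6.3,0,-30],[-21,-7.8,0,-37],[-25,-9.3,0,-44],[-29,-10.8,0,-51],[-33,-12.3,0,-58],[-36,-13.4,0,-64],[-38,-14.1,0,-68],[-39,-14.5,0,-70]]' 0
python3 -c "
from h import *
rows(pose(1.75,.034,z=.12))"
```

```text
time_s: 1.25
eef_pos: [0.5257, 0.2501, 0.2533]
eef_rot: [0.001, -0.409, 0.913, -0.001]
wrist_force: [-0.5, 0.6, -0.2]
opening: 0.003
grasp_force: 0.0
t 1.25 p [0.5257 0.2501 0.2533] q6 -2.172 F [-0.47  0.63 -0.2 ] tilt [ 0.0019 -0.0015]
[[0.09, -14.07, 13.36, -22.77]]
```

```bash
python3 -m pendant '[[0,-2,0,-4],[0,-5,1,-9],[0,-8,3,-15],[0,-11,6,-20],[0,-13,9,-22],[0.1,-14,11,-22.8],[0.1,-14.1,12.5,-22.8],[0.1,-14.1,13.2,-22.8],[0.1,-14.1,13.4,-22.8],[0.1,-14.1,13.4,-22.8]]'
python3 - <<'E'
from h import *
rows(pose(1.75,.034,z=.0705),pose(1.75,.034,z=.0705))
a=imaging.camera("top")[80:300,160:430,::-1];b=imaging.camera("side")[180:400,140:410,::-1]
cv2.imwrite("pics/d1.png",cv2.resize(np.hstack([a,b]),None,fx=1.45,fy=1.45))
E
```

```text
time_s: 2.08
eef_pos: [0.626, 0.1599, 0.1192]
eef_rot: [-0.0, -0.581, 0.814, 0.0]
wrist_force: [-0.0, -1.0, 0.0]
opening: -0.002
grasp_force: 0.0
t 2.0833 p [0.626  0.1599 0.1192] q6 -2.743 F [-0.   -1.    0.03] tilt [-0.0007  0.    ]
[[0.26, -0.56, 4.87, -0.03], [0.26, -0.56, 4.87, -0.03]]
```

View pics/d1.png

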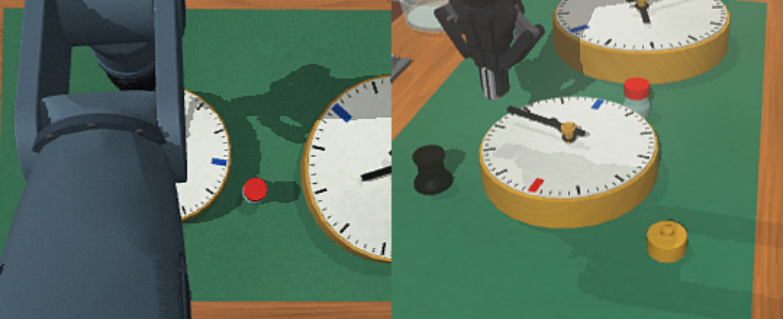

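The top view is blocked by the arm. In the side view (right half) the shut fingertips are at about (490,95) in the crop, the minute tip is at (512,108), and the hand has not moved. I'll check the projected fingertip against the picture.

Run:
```python
from h import *
f=lambda p:((proj("side",p)-[140,180])*1.45+[391.5,0]).round(0)
print(f([.626,.1599,.0972]),f([.628,.123,.057]),f([.626,.1599,.05]))
```

```text
[496.  96.] [510. 110.] [501. 133.]
```

```bash
python3 -m pendant '[[0.2,-0.5,1,0],[0.2,-0.5,2,0],[0.2,-0.5,3,0],[0.2,-0.5,4,0],[0.2,-0.5,4.5,0],[0.2,-0.5,4.8,0],[0.2,-0.5,4.85,0],[0.2,-0.5,4.85,0]]'
python3 - <<'E'
from h import *
a=np.linspace(1.75,2.25,8)
rows(pose(1.75,.026),pose(1.75,.020),pose(1.75,.016),pose(1.75,.014),*[pose(x,.014) for x in a[1:]])
E
```

```text
time_s: 2.85
eef_pos: [0.6303, 0.156, 0.0706]
eef_rot: [-0.0, -0.581, 0.814, 0.0]
wrist_force: [-0.4, -0.1, -0.2]
opening: -0.001
grasp_force: 0.0
t 2.85 p [0.6303 0.156  0.0706] q6 -2.749 F [-0.42 -0.08 -0.18] tilt [-0.0003 -0.    ]
[[0.84, -0.01, 0.06, -0.05], [1.44, -0.02, 0.06, -0.05], [1.84, -0.02, 0.06, -0.05], [2.04, -0.02, 0.06, -0.05], [2.56, -0.1, 0.06, 4.04], [3.08, -0.14, 0.06, 8.13], [3.61, -0.15, 0.06, 12.23], [4.13, -0.12, 0.06, 16.32], [4.65, -0.05, 0.06, 20.41], [5.16, 0.05, 0.06, 24.5], [5.67, 0.19, 0.06, 28.6]]
```

```bash
python3 -m pendant '[[0.6,0,0,0],[1.2,0,0,0],[1.6,0,0,0],[1.85,0,0,0],[2.1,-0.05,0,0.5],[2.55,-0.1,0,4],[3.1,-0.14,0,8],[3.6,-0.15,0,12],[4.1,-0.12,0,16],[4.65,-0.05,0,20.5],[5.15,0.05,0,24.5],[5.65,0.2,0,28.5]]'
python3 - <<'E'
from h import *
a=np.linspace(2.25,3.06,13)
rows(*[pose(x,.014) for x in a[1:]])
cv2.imwrite("pics/e1.png",cv2.resize(imaging.camera("side")[200:360,160:360,::-1],None,fx=3.5,fy=3.5))
E
```

```text
time_s: 3.85
eef_pos: [0.6103, 0.1028, 0.0711]
eef_rot: [0.0, -0.36, 0.933, -0.0]
wrist_force: [0.9, 0.6, -0.3]
opening: 0.002
grasp_force: 0.2
t 3.85 p [0.6103 0.1028 0.0711] q6 -2.333 F [ 0.93  0.63 -0.34] tilt [0.0008 0.    ]
[[0.48, -0.05, 0.11, 3.72], [0.98, -0.09, 0.11, 7.59], [1.47, -0.11, 0.11, 11.46], [1.97, -0.09, 0.11, 15.33], [2.46, -0.03, 0.11, 19.19], [2.95, 0.06, 0.11, 23.06], [3.43, 0.18, 0.1, 26.93], [3.9, 0.33, 0.1, 30.8], [4.36, 0.51, 0.1, 34.66], [4.8, 0.72, 0.1, 38.53], [5.24, 0.97, 0.1, 42.4], [5.65, 1.24, 0.1, 46.27]]
```

View pics/e1.png

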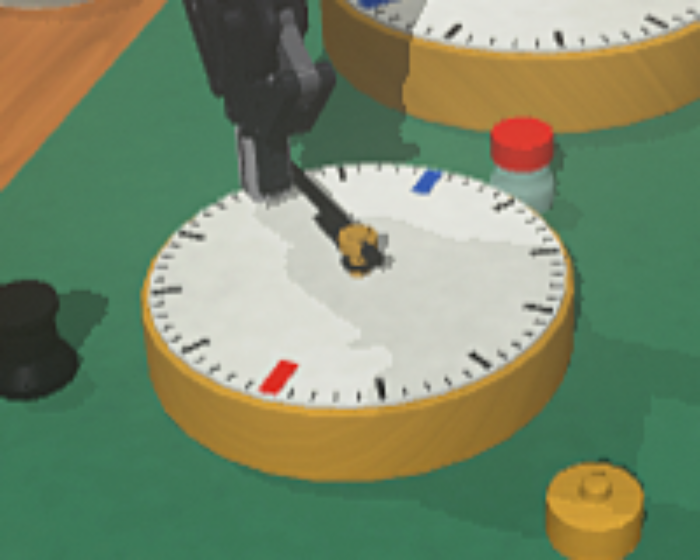

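The fingertip at crop (265,190) is pushing the hand, whose tip is near (295,170). The clock has not shifted and the blue mark is at (428,182).

```bash
python3 -m pendant '[[0.45,-0.05,0,3.7],[0.95,-0.1,0,7.5],[1.45,-0.1,0,11.5],[1.95,-0.1,0,15.3],[2.45,-0.05,0,19],[2.95,0.05,0,23],[3.4,0.2,0,27],[3.9,0.35,0,31],[4.35,0.5,0,34.7],[4.7,0.65,0,37.5],[5,0.8,0,40],[5.1,0.9,0,41.2]]'
python3 - <<'E'
from h import *
rows(*[pose(x,.014) for x in (2.95,3,3.05,3.1,3.12,3.14)])
im=imaging.camera("side"); cv2.imwrite("pics/f1.png",cv2.resize(im[200:360,160:360,::-1],None,fx=3.5,fy=3.5))
E
```

```text
time_s: 4.9
eef_pos: [0.5663, 0.0752, 0.071]
eef_rot: [0.0, -0.011, 1.0, -0.0]
wrist_force: [1.4, -0.5, -0.2]
opening: 0.001
grasp_force: 0.2
t 4.9 p [0.5663 0.0752 0.071 ] q6 -1.668 F [ 1.41 -0.5  -0.16] tilt [ 0.0003 -0.0001]
[[-0.18, 0.01, 0.1, -1.06], [0.18, -0.05, 0.1, 1.81], [0.55, -0.1, 0.1, 4.67], [0.91, -0.13, 0.1, 7.54], [1.06, -0.14, 0.1, 8.68], [1.2, -0.15, 0.1, 9.83]]
```

View pics/f1.png

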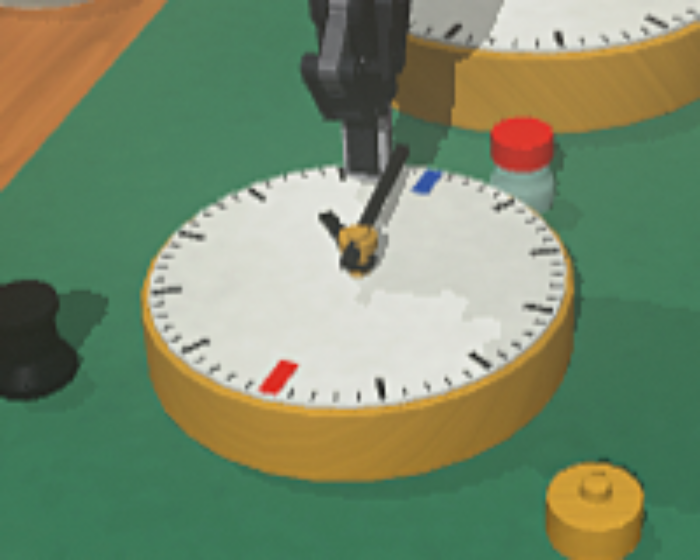

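The hand tip is at crop (402,150), just short of the blue mark at (428,182). The finger is behind it. I'll fit the angle numerically.

```bash
cat >> h.py <<'E'
C2={"side":np.array([.5521,.1460]),"top":np.array([.5504,.1476])}
def hand(n="side",lo=1.5,hi=6.6):
    im=cv2.cvtColor(imaging.camera(n),cv2.COLOR_RGB2GRAY).astype(np.float32)
    A=np.arange(lo,hi,.01); s=[]
    for a in A:
        v=[]
        for r in np.linspace(.05,.081,15):
            for w in (-.002,0,.002):
                th=A0-a; p=C2[n]+r*np.array([np.cos(th),np.sin(th)])+w*np.array([-np.sin(th),np.cos(th)])
                u=proj(n,[*p,.059]); v.append(cv2.getRectSubPix(im,(1,1),(float(u[0]),float(u[1])))[0,0])
        s.append(np.mean(v))
    s=np.array(s); k=s<s.min()+12
    print(n,"hand",A[s.argmin()].round(3),"mid",A[k].mean().round(3),"min",s.min().round(0))
E
python3 - <<'E'
from h import *
hand("side",2.9,3.6); hand("top",2.8,3.6)
E
```

```text
Traceback (most recent call last):
  File "h.py", line 39, in hand
    u=proj(n,[*p,.059]); v.append(cv2.getRectSubPix(im,(1,1),(float(u[0]),float(u[1])))[0,0])
  File "h.py", line 8, in proj
    i=imaging.camera_info(n);K,T=i["K"],i["T"]
ValueError: time passes only in moves, steps and waits
```

```bash
sed -i 's/imaging.camera_info(n)/INFO(n)/' h.py; sed -i '2a import functools; INFO=functools.lru_cache(imaging.camera_info)' h.py
python3 - <<'E'
from h import *
hand("side",2.9,3.6); hand("top",2.8,3.6); print(ctrl.get_obs()["time_s"])
E
```

```text
side hand 3.01 mid 3.005 min 57.0
top hand 3.0 mid 2.94 min 10.0
5.1
```

```bash
python3 -m pendant '[[0.2,-0.05,0,2],[0.4,-0.08,0,3.5],[0.6,-0.1,0,5],[0.75,-0.12,0,6],[0.8,-0.12,0,6.5],[0.8,-0.12,0,6.5],[0.8,-0.12,0,6.5]]'
python3 - <<'E'
from h import *
hand("side",2.9,3.6); rows(pose(3.11,.014))
E
```

```text
time_s: 5.68
eef_pos: [0.5585, 0.0741, 0.0708]
eef_rot: [-0.0, 0.045, 0.999, -0.0]
wrist_force: [-0.4, 0.1, -0.1]
opening: 0.001
grasp_force: 0.1
side hand 3.12 mid 3.12 min 56.0
t 5.7333 p [0.5585 0.074  0.0708] q6 -1.559 F [-0.11 -0.09  0.56] tilt [-0.0001 -0.    ]
[[0.19, -0.06, 0.08, 1.71]]
```

```bash
R='' ; python3 -m pendant '[[-0.3,0,0,0],[-0.8,0,0,0],[-1,0,0,0],[-1,0,0,0],[-1,0,0,0],[-1,0,0,0],[-1,0,0,0],[-1,0,0,0],[-1,0,0,0],[-1,0,0,0],[-1,0,0,0],[-1,0,0,0]]'
python3 -m pendant '[[0,0,0,0],[0,0,0,0],[0,0,0,0],[0,0,0,0],[0,0,0,0],[0,0,0,0],[0,0,0,0],[0,0,0,0],[0,0,0,0],[0,0,0,0],[0,0,0,0],[0,0,0,0]]' | head -1
python3 -m pendant '[[0,0,0,0],[0,0,0,0],[0,0,0,0],[0,0,0,0],[0,0,0,0],[0,0,0,0],[0,0,0,0],[0,0,0,0],[0,0,0,0],[0,0,0,0],[0,0,0,0],[0,0,0,0]]' | head -1
python3 - <<'E'
from h import *
hand("side",2.9,3.6); rows(pose(3.12,.016),pose(3.12,.0148),*[pose(x,.014) for x in np.linspace(3.12,3.92,11)[1:]])
im=imaging.camera("side"); cv2.imwrite("pics/g1.png",cv2.resize(im[200:360,160:360,::-1],None,fx=3.5,fy=3.5))
E
```

```text
time_s: 6.73
eef_pos: [0.5683, 0.0731, 0.0708]
eef_rot: [0.0, 0.046, 0.999, -0.0]
wrist_force: [0.5, -0.0, 0.5]
opening: -0.001
grasp_force: 0.0
time_s: 7.73
time_s: 8.73
side hand 3.12 mid 3.12 min 56.0
t 8.7833 p [0.5684 0.0731 0.0708] q6 -1.559 F [-0.09  0.21  0.27] tilt [ 0.0001 -0.    ]
[[1.06, -0.08, 0.08, 2.24], [1.18, -0.07, 0.08, 2.24], [1.85, -0.13, 0.08, 6.82], [2.43, -0.15, 0.08, 11.41], [3.02, -0.13, 0.08, 15.99], [3.6, -0.05, 0.08, 20.58], [4.17, 0.07, 0.08, 25.16], [4.74, 0.23, 0.08, 29.74], [5.28, 0.45, 0.08, 34.33], [5.81, 0.7, 0.08, 38.91], [6.32, 0.99, 0.08, 43.49], [6.8, 1.33, 0.08, 48.08]]
```

View pics/g1.png

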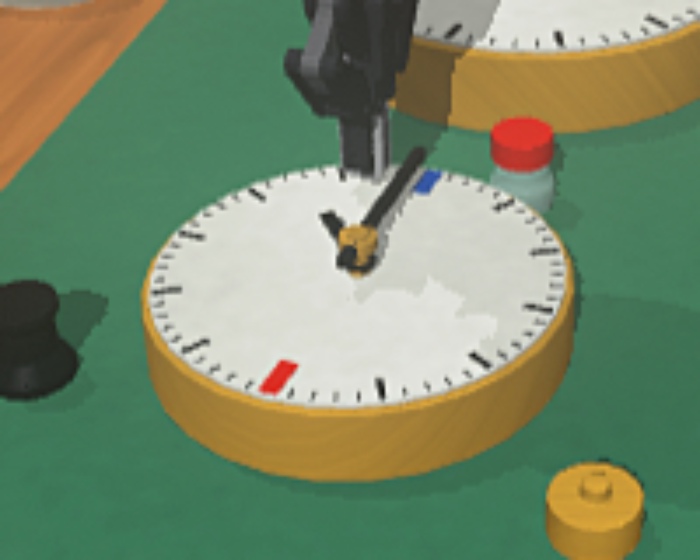

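The hand rests over the blue mark: the tip is at crop (420,155), 17 mm above the mark at (428,180), and the fit gives 3.12 rad. The finger is clear of it, and it has rested about 3 s. Next I push on.

```bash
python3 -m pendant '[[0.5,0,0,1],[0.9,0,0,2.2],[1.3,-0.1,0,3.2],[1.85,-0.13,0,6.8],[2.45,-0.15,0,11.4],[3,-0.13,0,16],[3.6,-0.05,0,20.5],[4.15,0.07,0,25],[4.75,0.25,0,29.7],[5.3,0.45,0,34.3],[5.8,0.7,0,39],[6.3,1,0,43.5]]'
python3 - <<'E'
from h import *
hand("side",3.2,5); rows(*[pose(x,.014) for x in np.linspace(3.85,4.75,13)[1:]])
E
```

```text
time_s: 9.83
eef_pos: [0.506, 0.0888, 0.0709]
eef_rot: [0.0, 0.415, 0.91, -0.0]
wrist_force: [0.3, -0.4, 0.0]
opening: 0.003
grasp_force: 0.2
side hand 3.91 mid 3.91 min 53.0
t 9.8833 p [0.505  0.0895 0.0707] q6 -0.768 F [-0.17  0.79 -0.04] tilt [-0.001   0.0002]
[[0.48, -0.04, 0.07, 4.34], [1.03, -0.09, 0.07, 8.64], [1.58, -0.09, 0.07, 12.93], [2.12, -0.05, 0.07, 17.23], [2.67, 0.03, 0.07, 21.53], [3.2, 0.15, 0.07, 25.83], [3.73, 0.31, 0.07, 30.12], [4.24, 0.51, 0.07, 34.42], [4.74, 0.75, 0.07, 38.72], [5.22, 1.02, 0.07, 43.01], [5.67, 1.33, 0.07, 47.31], [6.1, 1.67, 0.07, 51.61]]
```

```bash
python3 -m pendant '[[0.5,-0.04,0,4.3],[1.05,-0.09,0,8.6],[1.6,-0.09,0,13],[2.1,-0.05,0,17.2],[2.65,0.03,0,21.5],[3.2,0.15,0,25.8],[3.7,0.3,0,30],[4.25,0.5,0,34.4],[4.75,0.75,0,38.7],[5.2,1,0,43],[5.65,1.33,0,47.3],[6.1,1.67,0,51.6]]'
python3 - <<'E'
from h import *
hand("side",3.8,6); rows(*[pose(x,.014) for x in np.linspace(4.75,5.65,13)[1:]])
E
```

```text
time_s: 10.88
eef_pos: [0.4786, 0.1457, 0.0708]
eef_rot: [0.0, 0.769, 0.64, -0.0]
wrist_force: [0.2, -0.4, -0.3]
opening: -0.0
grasp_force: 0.2
side hand 4.8 mid 4.795 min 51.0
t 10.9333 p [0.4785 0.1465 0.0709] q6 0.246 F [-0.35  0.83  0.79] tilt [0.0001 0.0003]
[[0.54, -0.15, 0.09, 4.45], [1.09, -0.19, 0.09, 8.75], [1.64, -0.19, 0.09, 13.04], [2.19, -0.15, 0.09, 17.34], [2.73, -0.07, 0.09, 21.64], [3.27, 0.05, 0.09, 25.94], [3.8, 0.21, 0.09, 30.23], [4.31, 0.41, 0.09, 34.53], [4.8, 0.65, 0.09, 38.83], [5.28, 0.93, 0.09, 43.12], [5.73, 1.23, 0.09, 47.42], [6.16, 1.58, 0.09, 51.72]]
```

```bash
python3 -m pendant '[[0.5,-0.1,0,4.4],[1.1,-0.19,0,8.7],[1.65,-0.19,0,13],[2.2,-0.15,0,17.3],[2.75,-0.07,0,21.6],[3.25,0.05,0,26],[3.8,0.2,0,30.2],[4.3,0.4,0,34.5],[4.8,0.65,0,38.8],[5.3,0.9,0,43.1],[5.75,1.25,0,47.4],[6.15,1.6,0,51.7]]'
python3 - <<'E'
from h import *
hand("side",4.8,6.5); rows(*[pose(x,.014) for x in np.linspace(5.65,6.15,10)[1:]])
im=imaging.camera("side"); cv2.imwrite("pics/h1.png",cv2.resize(im[200:360,160:360,::-1],None,fx=3.5,fy=3.5))
E
```

```text
time_s: 11.93
eef_pos: [0.5054, 0.2033, 0.0707]
eef_rot: [-0.0, 0.97, 0.241, -0.0]
wrist_force: [0.5, 0.3, -0.8]
opening: -0.001
grasp_force: 0.2
side hand 5.65 mid 5.5 min 52.0
t 11.9833 p [0.5062 0.2037 0.0709] q6 1.252 F [-0.37 -0.01  0.88] tilt [0.0005 0.0003]
[[0.35, -0.14, 0.09, 3.28], [0.76, -0.19, 0.09, 6.46], [1.17, -0.21, 0.09, 9.65], [1.57, -0.21, 0.09, 12.83], [1.98, -0.18, 0.09, 16.01], [2.38, -0.13, 0.09, 19.2], [2.79, -0.06, 0.09, 22.38], [3.18, 0.03, 0.09, 25.56], [3.57, 0.14, 0.09, 28.75]]
```

View pics/h1.png

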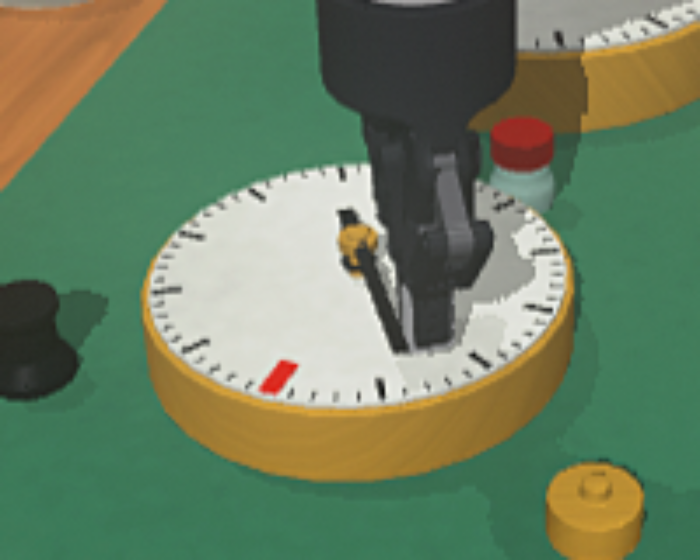

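The hand tip is at crop (402,350), approaching red at (279,376), with the finger behind it.

```bash
python3 -m pendant '[[0.35,-0.14,0,3.3],[0.75,-0.19,0,6.5],[1.15,-0.21,0,9.6],[1.55,-0.21,0,12.8],[2,-0.18,0,16],[2.4,-0.13,0,19.2],[2.75,-0.06,0,22.4],[3,0,0,24],[3.2,0.03,0,25.5],[3.2,0.03,0,25.5],[3.2,0.03,0,25.5]]'
python3 - <<'E'
from h import *
hand("side",5.9,6.6); rows(*[pose(x,.014) for x in (6.15,6.2,6.24,6.26)])
E
```

```text
time_s: 12.95
eef_pos: [0.5337, 0.2178, 0.0707]
eef_rot: [0.0, 1.0, 0.023, -0.0]
wrist_force: [1.0, 0.8, -0.4]
opening: -0.002
grasp_force: 0.0
side hand 5.96 mid 5.955 min 59.0
t 13.0 p [0.5337 0.2178 0.0707] q6 1.706 F [ 0.08 -0.59  0.85] tilt [-0.0003 -0.0001]
[[0.49, -0.1, 0.07, 3.71], [0.86, -0.14, 0.07, 6.57], [1.15, -0.16, 0.07, 8.86], [1.3, -0.16, 0.07, 10.01]]
```

```bash
sed -i 's/    s=np.array(s); k/    s=np.array(s); print(*[f"{a:.2f}:{v:.0f}" for a,v in zip(A[::3],s[::3])]); k/' h.py
python3 - <<'E'
from h import *
hand("side",5.8,6.5)
im=imaging.camera("side"); cv2.imwrite("pics/i1.png",cv2.resize(im[200:360,160:360,::-1],None,fx=3.5,fy=3.5))
E
```

```text
5.80:100 5.83:75 5.86:57 5.89:59 5.92:59 5.95:59 5.98:61 6.01:71 6.04:77 6.07:75 6.10:104 6.13:147 6.16:184 6.19:191 6.22:187 6.25:185 6.28:184 6.31:186 6.34:191 6.37:196 6.40:203 6.43:208 6.46:213 6.49:216
side hand 5.85 mid 5.92 min 57.0
```

View pics/i1.png

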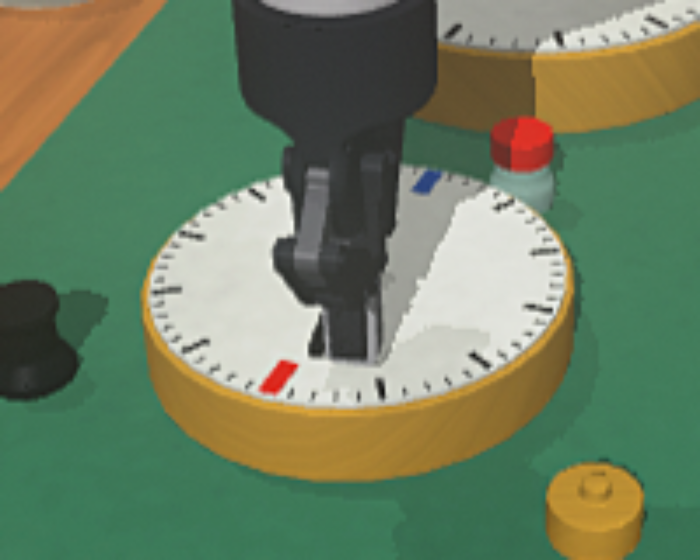

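The tip shows at crop (318,352), beside the finger and still short of red at (279,376). That puts the hand at about 6.09 rad. I'll push nearly all the way, then back off and measure.

```bash
python3 -m pendant '[[0.2,-0.04,0,1.5],[0.4,-0.08,0,3],[0.6,-0.12,0,4.6],[0.8,-0.14,0,6.2],[0.9,-0.15,0,6.8],[0.9,-0.15,0,6.8],[0.6,-0.15,0,6.8],[0,-0.15,0,6.8],[-1,-0.15,0,6.8],[-2,-0.15,0,6.8],[-2.5,-0.15,0,6.8],[-2.5,-0.15,0,6.8]]'
python3 -m pendant '[[0,0,-2,0],[0,0,-5,0],[0,0,-9,0],[0,0,-12,0],[-3,0,-14,0],[-6,0,-15,0],[-6,0,-15,0],[-6,0,-15,0]]'
python3 - <<'E'
from h import *
hand("side",5.9,6.6)
im=imaging.camera("side"); cv2.imwrite("pics/j1.png",cv2.resize(im[200:360,160:360,::-1],None,fx=3.5,fy=3.5))
rows(pose(6.2,.034,z=.12))
r,_=cen(im,(228,296,250,318),RED);b,_=cen(im,(272,244,292,260),BLUE);print(r,b)
E
```

```text
time_s: 14.1
eef_pos: [0.5069, 0.2185, 0.0705]
eef_rot: [0.0, 0.999, -0.037, -0.001]
wrist_force: [-0.3, -0.3, -0.7]
opening: -0.003
grasp_force: 0.0
time_s: 14.77
eef_pos: [0.4488, 0.2234, 0.222]
eef_rot: [-0.0, 0.999, -0.037, 0.001]
wrist_force: [0.6, -0.7, -0.6]
opening: -0.0
grasp_force: 0.0
5.90:211 5.93:209 5.96:206 5.99:200 6.02:192 6.05:172 6.08:149 6.11:116 6.14:82 6.17:57 6.20:66 6.23:117 6.26:172 6.29:212 6.32:220 6.35:219 6.38:218 6.41:218 6.44:218 6.47:219 6.50:218 6.53:218 6.56:218 6.59:217
side hand 6.18 mid 6.18 min 55.0
t 14.8667 p [0.4496 0.223  0.2209] q6 1.87 F [-0.67 -0.1  -0.64] tilt [0.0009 0.    ]
[[7.25, -0.34, 10.09, -0.38]]
[239.16326531 307.24489796] [281.75862069 251.37931034]
```

View pics/j1.png

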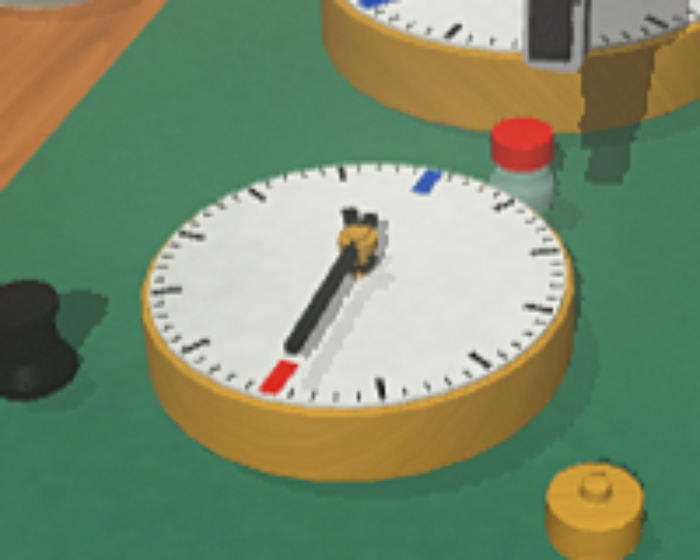

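The hand is at about 6.18, roughly a minute short. The tip is at crop (293,347), with red at (279,376), and the clock has not shifted. It needs one more small push of about 0.085 rad.

```bash
python3 -m pendant '[[2,-0.1,1,0],[5,-0.2,3,0],[7,-0.3,5,0],[7.2,-0.3,8,0],[7.2,-0.3,11,0],[7.2,-0.3,13.5,0],[7.2,-0.3,14.8,0],[7.2,-0.3,15,0],[7.2,-0.3,15,0],[7.2,-0.3,15,0]]'
python3 - <<'E'
from h import *
hand("top",5.9,6.6)
rows(pose(6.2,.02),pose(6.2,.016),pose(6.285,.016),pose(6.285,.014))
E
```

```text
time_s: 15.7
eef_pos: [0.5224, 0.2207, 0.0719]
eef_rot: [-0.0, 0.999, -0.038, 0.001]
wrist_force: [0.3, 0.0, 0.6]
opening: 0.006
grasp_force: 0.0
5.90:52 5.93:52 5.96:53 5.99:53 6.02:54 6.05:54 6.08:54 6.11:53 6.14:53 6.17:52 6.20:52 6.23:51 6.26:50 6.29:49 6.32:48 6.35:48 6.38:48 6.41:48 6.44:49 6.47:50 6.50:52 6.53:55 6.56:59 6.59:65
top hand 6.35 mid 6.23 min 48.0
t 15.75 p [0.5227 0.2208 0.0725] q6 1.837 F [-0.51 -0.06  0.27] tilt [0.003  0.0005]
[[1.35, -0.02, 0.25, -0.39], [1.75, -0.02, 0.25, -0.39], [2.37, -0.13, 0.26, 4.49], [2.57, -0.12, 0.26, 4.49]]
```

```bash
python3 -m pendant '[[0.6,0,0.1,0],[1.1,0,0.1,0],[1.5,0,0.1,0],[1.8,-0.05,0.1,1],[2.05,-0.1,0.1,2.5],[2.3,-0.12,0.1,3.5],[2.5,-0.12,0.1,4.5],[2.55,-0.12,0.1,4.5],[2.55,-0.12,0.1,4.5],[2.2,-0.12,0.1,4.5],[1.2,-0.12,0.1,4.5],[0,-0.12,0.1,4.5]]'
python3 -m pendant '[[-0.5,0,0,0],[-0.5,0,-2,0],[-0.5,0,-5,0],[-0.5,0,-9,0],[-3,0,-12,0],[-6,0,-15,0],[-6,0,-15,0],[-6,0,-15,0]]'
python3 - <<'E'
from h import *
hand("side",5.9,6.6); print(ctrl.get_obs()["wrist_force"])
E
```

```text
time_s: 16.75
eef_pos: [0.5207, 0.2217, 0.0698]
eef_rot: [0.0, 0.997, -0.077, 0.0]
wrist_force: [-0.9, 0.5, -0.2]
opening: -0.002
grasp_force: 0.0
time_s: 17.42
eef_pos: [0.4618, 0.2317, 0.2222]
eef_rot: [-0.001, 0.997, -0.076, 0.002]
wrist_force: [0.7, -0.9, -0.1]
opening: -0.004
grasp_force: 0.0
5.90:214 5.93:212 5.96:209 5.99:207 6.02:207 6.05:201 6.08:187 6.11:165 6.14:138 6.17:106 6.20:73 6.23:55 6.26:68 6.29:120 6.32:176 6.35:214 6.38:221 6.41:219 6.44:219 6.47:219 6.50:219 6.53:218 6.56:218 6.59:218
side hand 6.23 mid 6.23 min 55.0
[ 1.29397665  0.13906535 -0.78359127]
```

The side fit gives about 6.235. I'll swing the arm aside and confirm from the top view.

```bash
python3 -m pendant '[[-1,-2,0,0],[-3,-5,0,0],[-5,-8,0,0],[-7,-11,0,0],[-9,-14,0,0],[-11,-17,0,0],[-13,-20,0,0],[-15,-22,0,0],[-16,-23,0,0],[-16,-23,0,0]]' | head -2
python3 - <<'E'
from h import *
hand("side",6.1,6.4);hand("top",6.1,6.45)
im=imaging.camera("top");r,n=cen(im,(224,170,242,192),RED);b,m=cen(im,(302,182,322,200),BLUE);print(r,n,b,m)
E
```

```text
time_s: 18.3
eef_pos: [0.337, 0.4841, 0.2174]
6.10:174 6.13:148 6.16:117 6.19:84 6.22:58 6.25:59 6.28:102 6.31:157 6.34:205 6.37:221 6.40:220
side hand 6.23 mid 6.23 min 55.0
6.10:182 6.13:181 6.16:156 6.19:100 6.22:40 6.25:17 6.28:62 6.31:127 6.34:179 6.37:196 6.40:195 6.43:193
top hand 6.25 mid 6.245 min 17.0
[228.57142857 179.        ] 14 [310.66666667 191.21428571] 42
```

```bash
python3 -c "
from bench import workorder; print(workorder.hand_in())"
```

```text
the job is handed in; nothing more can be done
None
```

The job is handed in: I pushed the minute hand clockwise to the blue half-hour mark (measured 3.12 rad), let it rest about 3 s, then pushed it on to the red twelve (measured about 6.24 rad, roughly 0.04 short, within the 0.105 minute), with the clock unshifted in the images, the loupe, jar and barrel left alone, and the arm clear at about 18 s.

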